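Sort the washed bottles into their crates

TASK

Sort the four loose washed bottles: stand each one upright in the empty cell of the crate that already holds bottles of its kind, right down on the crate floor. They are glass, so set them down gently rather than dropping or ramming them, tip none over, and leave the funnel and the steel cup where they stand.

Things in the scene. Friction and masses are not known exactly. Their poses are not given: they have to be found in the camera images.
- milk_center (a point): Washed empty clear-glass round juice bottle with long sloping shoulders: body 62 mm diameter, 140 mm tall, shoulders narrowing from 68 mm up; straight neck 44 mm diameter from 116 mm above the underside to the mouth; about 240 g. Loose, standing upright and open. The point is on its axis half-way up, 70 mm above its underside; z points up along its axis.
- square_center (a point): Washed empty clear-glass square bottle: body 56 x 56 mm with rounded corners, 125 mm tall, shoulders from 78 mm up; straight round neck 38 mm diameter from 98 mm above the underside to the mouth; x and y axes square to its side faces; about 220 g. Loose, standing upright and open. The point is on its axis half-way up, 62.5 mm above its underside; z points up along its axis.
- shot_center (a point): Washed empty clear-glass small round shot bottle: body 46 mm diameter, 100 mm tall, shoulders from 56 mm up; straight neck 30 mm diameter from 73 mm above the underside to the mouth; about 110 g. Loose, standing upright and open. The point is on its axis half-way up, 50 mm above its underside; z points up along its axis.
- jar_center (a point): Washed empty clear-glass squat wide-mouthed jar: body 68 mm diameter, 90 mm tall, shoulders from 50 mm up; straight neck 58 mm diameter from 63 mm above the underside to the mouth; about 200 g. Loose, standing upright and open. The point is on its axis half-way up, 45 mm above its underside; z points up along its axis.
- milk_cell (a point): Empty cell of the fixed white 2 x 2 crate with three round sloping-shouldered bottles; crate 166 mm square. Cell 77 mm square inside; outer walls end 55 mm above the bench, dividers 46. Point: middle of the cell floor, 5 mm above the bench; axes along the crate's sides, z up. The three stand 81 mm off, towards +x, -y and both; sides -x and +y are open.
- square_cell (a point): Empty cell of the fixed white 2 x 2 crate with three square bottles; crate 156 mm square. Cell 72 mm square inside; outer walls end 55 mm above the bench, dividers 46. Point: middle of the cell floor, 5 mm above the bench; axes along the crate's sides, z up. The three stand 76 mm off, towards +x, +y and both; sides -x and -y are open. The bottle enters with its faces within 15 deg of the walls.
- shot_cell (a point): Empty cell of the fixed white 2 x 2 crate with three small shot bottles; crate 136 mm square. Cell 62 mm square inside; outer walls end 55 mm above the bench, dividers 46. Point: middle of the cell floor, 5 mm above the bench; axes along the crate's sides, z up. The three stand 66 mm off, towards +x, +y and both; sides -x and -y are open.
- jar_cell (a point): Empty cell of the fixed white 2 x 2 crate with three squat jars; crate 178 mm square. Cell 83 mm square inside; outer walls end 55 mm above the bench, dividers 46. Point: middle of the cell floor, 5 mm above the bench; axes along the crate's sides, z up. The three stand 87 mm off, towards +x, -y and both; sides -x and +y are open.
- funnel_center (a point): Bystander: a small stainless steel funnel standing mouth down, spout up, 82 mm diameter at the bench, 92 mm tall, loose. The point is on its axis 46 mm above the bench. Not to be moved.
- cup_center (a point): Bystander: a small open stainless steel cup, 56 mm diameter at the rim, 62 mm tall, loose. The point is on its axis 31 mm above the bench. Not to be moved.
There are look-alikes about, which are no part of the job. Leave any red look-alike of the part that bears shot_cell alone.

How it is judged:
By the outcome, as a careful person would: the job done as asked, in the order asked, and still so for the second after the job is handed in, with the robot touching nothing.
It also fails if it takes over 109 s, if anything falls off the work surface, if the arm or the gripper's body presses on something with over 40 N, if the wrist force passes 120 N, or if a joint passes its speed limit or range.

ROBOT

A 6-joint arm with a two-finger parallel gripper is mounted at the origin on the work surface. World frame = base frame: x ahead of the robot, y to its left, z up, the work surface at z = 0. Lengths are in m, angles in rad, forces in N, time in s.
With the tool pointing down it reaches from about 0.3 to 0.875 m from the base axis. Payload 6.4 kg.
Tool frame: the origin (TCP) lies at the centre of the arm's flange, where the gripper is bolted on; the fingertips stand 173 mm ahead of it and the grasp point (between the pads) lies 155 mm ahead of it (ctrl.pinch_z is the distance from the TCP to the grasp point, in m); z points along the fingers, y is the direction in which the jaws open and shut (so a half turn about z gives the same grasp; the last joint's range is limited). The gripper opens to 85 mm and grips with 20 to 120 N. Pads are 22 mm wide; open, the fingers measure 114 mm over their backs; the gripper's body (76 mm by 85 mm) begins 54 mm behind the grasp point. The pads swing forward as they close: fully open they stand 13 mm farther back than shut.
Start: joints at [-0.206, 0.181, 1.607, -0, 1.354, -0.206], TCP at [0.575, 0, 0.405] pointing down, gripper open.
Joint ranges: [-2.99, 2.99], [-0.89, 2.07], [0.3, 2.58], [-1.14, 4.28], [0, 2.63], [-3.12, 3.12]. Speed limits (rad/s): [2.57, 2.57, 3.01, 3.14, 3.14, 3.14].

INTERFACE

Orientations are given as a unit quaternion [w, x, y, z].
In Python, from bench import ctrl gives the robot as it stands.
- The arm moves only by the tool drive_tool, never from a script. Its argument "commands" is a list that holds one entry, the list of rows, each a list of 7 numbers: the shift along the tool's x, y, z in units of 50 mm (1.0 is 50 mm), then the turn, a rotation vector about the tool's x, y, z in units of 8 degrees (1.0 is 8 degrees), then the closure in counts, from 0 (fully open) to 255 (shut). A call has 1 to 10 rows; each row shifts and turns the commanded pose from where the row before left it, along the tool's axes as they then stand; what a row does not reach is not made up. A row lasts 1/10 s, in which the tool goes at most 50 mm and 8.59 degrees, less where a joint would pass 70% of its speed; a pose out of reach is approached as far as the arm can. A call is refused whole if a number of a shift passes 1 or a number of a turn 1, either way. A call with a gripper value outside its range is refused whole. The fingers move at their own pace and stop on an object; the grip force is fixed at half the most. Time passes only in rows, so rows that do not move let the fingers close. It gives the time, the measured TCP pose, the force and the opening at its end, in the units of the state.
- ctrl.get_obs(): the state, without advancing time (a new reading comes with each control period).
- ctrl.camera(name): name is "scene" or "side" or "wrist"; returns a dict with "pixels" (420x560x3 uint8, red, green, blue), "depth" (420x560 float32, m along the optical axis (not along the pixel's ray), 0 where there is no reading), "intrinsics" (3x3 intrinsics, pixels), "R" (3x3) and "t" (3): a world point X has camera coordinates R X + t; the wrist camera has in their place "tool_from_camera" (4x4, takes a point from camera to tool coordinates, whose origin is the TCP and whose axes are the flange's). Camera axes: x right, y down, z forward; pixel columns grow to the right and rows downward; lengths in m; the calibration is good to about 2 mm. The wrist camera is an equidistant fisheye: a pixel r from the principal point sees the ray r / f radians off the axis. A picture is of the moment at which its call begins: read the wrist's pose just before it.
- ctrl.hand_in(): hands the job in, once; it reports no verdict.
The state is a dict: "time_s": time; "q": joint angles; "dq": joint speeds; "joint_efforts": joint torques, N m; "eef_pos": TCP position; "eef_rot": TCP orientation; "wrist_force": force on the tool from outside, world axes, zero at the start; "torque": the same for the moment, N m; "opening": opening from 0.0 (shut) to 1.0 (fully open).
Only numpy, scipy, OpenCV 4.12 (cv2) and the standard library are available. Lean on these libraries where they do the work, as an engineer would, in place of code of your own. Each camera call takes 0.05 s, during which the arm holds its last target. There are 200 camera calls.

## Working session

There is one attempt and no reset: what is moved stays moved. The work goes in short steps, Python scripts to look and compute and a tool call to move; the robot and the scene stay as the last step left them, time stands still between calls to the robot, and variables do not carry over. Pictures are saved under pics/ and viewed, about 12 in all and at most 16, crops included, and the job is handed in when it is done.

Besides the shell and the picture viewer there is one more tool, called after "Call:" as a command line: name --argument value ..., lists and objects as JSON in quotes. drive_tool: Moves the arm, as the interface text tells. Its arguments: {"type":"object","properties":{"commands":{"type":"array","items":{"type":"array","items":{"type":"array","items":{"type":"number"}}}}},"required":["commands"]}

```bash
mkdir -p pics; ls; python3 - <<'E'
from bench import ctrl
import cv2,numpy as np,pickle
print(ctrl.get_obs()); print(ctrl.pinch_z)
d={}
for n in("scene","side","wrist"):
    c=ctrl.camera(n); d[n]=c
    cv2.imwrite(f"pics/{n}0.png",cv2.resize(c["pixels"][...,::-1],(784,588),interpolation=cv2.INTER_CUBIC))
    print(n,c["intrinsics"].tolist(),[c[k].tolist() for k in("R","t","tool_from_camera") if k in c], (c["depth"]>0).mean())
pickle.dump(d,open("d0.pkl","wb"))
E
```

```text
pics
{'time_s': 0.0, 'q': array([-2.06304095e-01,  1.81564406e-01,  1.60802253e+00,  7.27307629e-06,
        1.35376669e+00, -2.06300720e-01]), 'dq': array([-2.34592014e-05, -1.84219998e-03,  4.33767827e-04,  2.66401841e-04,
        8.12701057e-05,  6.08750267e-04]), 'joint_efforts': array([ 3.41415571e-04, -4.44869328e+01, -3.51340663e+01, -2.51131587e-04,
        9.11703974e-03,  3.43231875e-05]), 'eef_pos': array([5.74747684e-01, 6.90114785e-05, 4.03763714e-01]), 'eef_rot': array([-7.38873783e-04,  7.07108256e-01,  7.07104758e-01, -4.78890249e-04]), 'wrist_force': array([0.04727834, 0.29730602, 0.16096215]), 'torque': array([ 0.04880382, -0.01696419,  0.0484297 ]), 'opening': 1.004529851581121}
0.1547
scene [[399.1830217191515, 0.0, 282.3761057337141], [0.0, 399.1830217191515, 209.1633091901489], [0.0, 0.0, 1.0]] [[[0.1837701353460532, 0.9828640992070689, -0.01437705967055077], [0.729266007988516, -0.1461316618153267, -0.6684434359073208], [-0.6590899991256024, 0.11235523977531393, -0.7436240132941144]], [-0.1300676200579348, -0.2871607414042668, 1.4000680189127428]] 0.9958715986394557
side [[448.90045761539386, 0.0, 277.02009317268755], [0.0, 448.90045761539386, 206.3794021954152], [0.0, 0.0, 1.0]] [[[0.9995377823881023, -0.02224395987073232, 0.020722640467467867], [-0.001423413379831248, -0.7151380891987436, -0.6989817503136405], [0.030367671511408362, 0.6986291717545435, -0.7148392021290773]], [-0.4683494376047585, 0.10393227386733304, 1.3178425435818404]] 0.9962159863945578
wrist [[325.19226210127806, 0.0, 274.01443936320703], [0.0, 325.19226210127806, 204.64507292251128], [0.0, 0.0, 1.0]] [[[-0.0001770672170070314, -0.9551447295512833, -0.29613934939079634, 0.07590607902574642], [0.9999988924964084, 0.000268486090984742, -0.0014638719797222949, 0.0005516499725595203], [0.0014777189024742423, -0.29613928061914124, 0.9551436241849811, 0.03190388661748572], [0.0, 0.0, 0.0, 1.0]]] 0.9937457482993197
```

View pics/scene0.png

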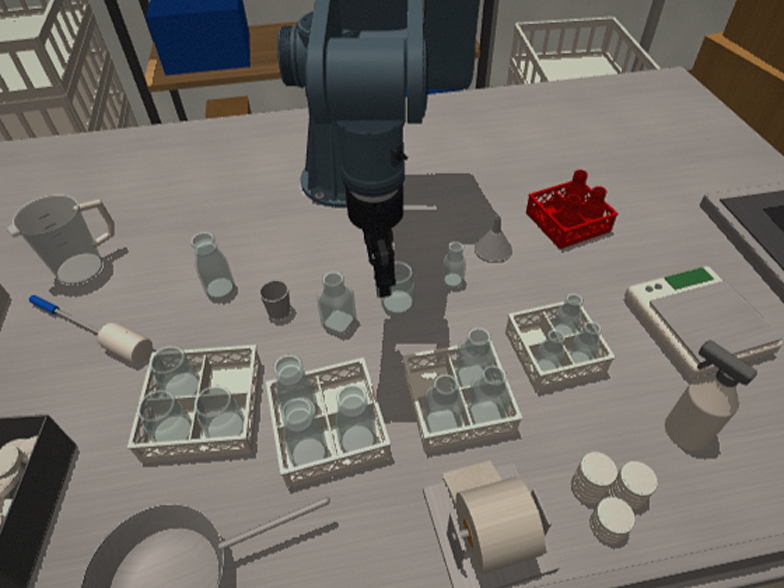

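View pics/side0.png

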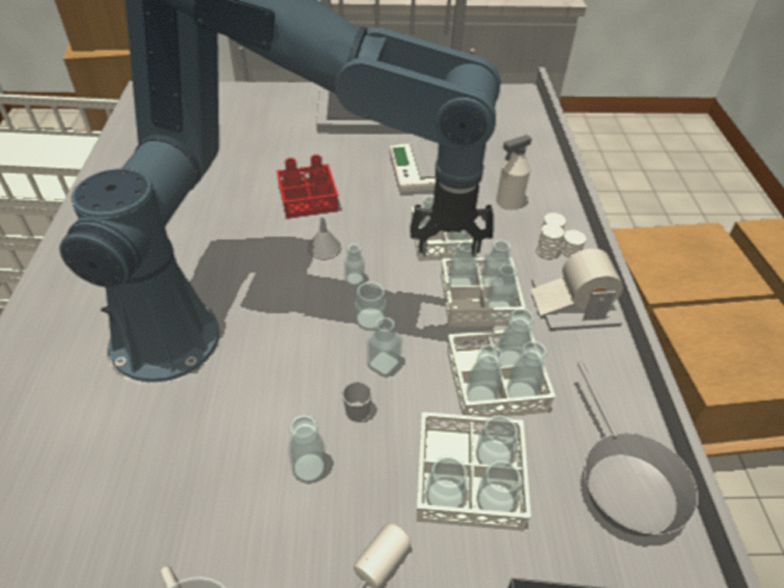

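View pics/wrist0.png

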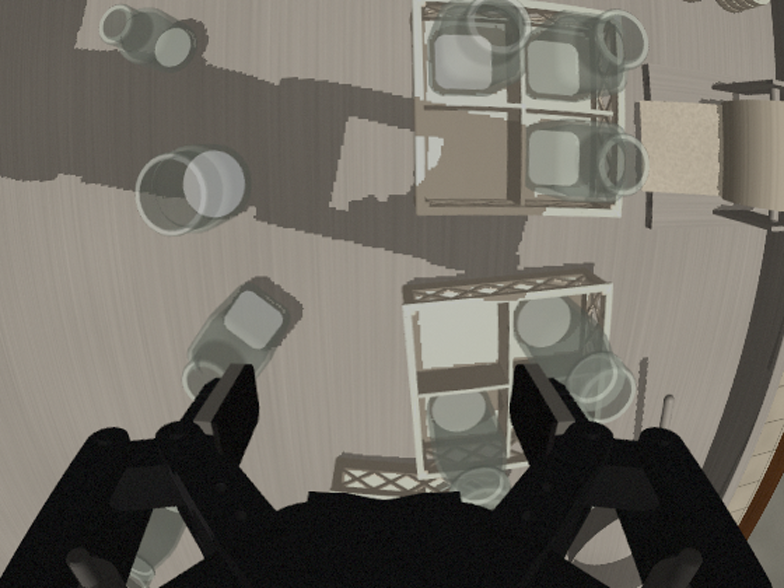

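The scene view (784 px picture) shows these, with positions in that picture:
- **Loose bottles:** milk (212,265), square (337,305), jar (398,290) and shot (455,265).
- **Bystanders:** cup (275,300) and funnel (493,240).
- **White crates:** jar (195,405), milk (328,420), square (462,395) and shot (560,340). Each empty cell is where the text says.
- **Look-alike:** the red shot crate at (572,208), to be left alone. The white one at (560,340) is the target.

Next I'll check the depth on the glass and rectify the images.

```bash
cat > h.py <<'E'
import numpy as np,cv2,pickle
from scipy.spatial.transform import Rotation as Ro
def cloud(c):
    K=c["intrinsics"];d=c["depth"];v,u=np.mgrid[:d.shape[0],:d.shape[1]]
    P=np.stack([(u-K[0,2])/K[0,0]*d,(v-K[1,2])/K[1,1]*d,d],-1)
    return (P-c["t"])@c["R"]
def plane(c,uv,z):
    "pixels (N,2) -> world points on plane z (scene/side)"
    uv=np.atleast_2d(uv).astype(float);K=c["intrinsics"];C=-c["R"].T@c["t"]
    r=np.c_[(uv-K[[0,1],2])/K[0,0],np.ones(len(uv))]@c["R"]
    return C+r*((z-C[2])/r[:,2])[:,None]
def proj(c,X):
    p=np.atleast_2d(X)@c["R"].T+c["t"];return p[:,:2]/p[:,2:]*c["intrinsics"][0,0]+c["intrinsics"][[0,1],2]
def rect(c,z,x0,x1,y0,y1,s):
    "top-down view of plane z; col = (y1-y)*s? -> cols along -y, rows along x"
    ys=y1-np.arange(int((y1-y0)*s))/s; xs=x0+np.arange(int((x1-x0)*s))/s
    Y,X=np.meshgrid(ys,xs);uv=proj(c,np.c_[X.ravel(),Y.ravel(),np.full(X.size,z)]).astype(np.float32).reshape(*X.shape,2)
    return cv2.remap(c["pixels"],uv[...,0],uv[...,1],cv2.INTER_LINEAR)[...,::-1]
E
python3 - <<'E'
from h import *
d=pickle.load(open("d0.pkl","rb"))
H=np.zeros((2,290,390)) # rows x .25-.83 2mm, cols y .39..-.39
for i,n in enumerate(("scene","side")):
    P=cloud(d[n]).reshape(-1,3)
    m=(d[n]["depth"].ravel()>0)&(P[:,2]<.16)
    r=((P[m,0]-.25)*500).astype(int);q=((.39-P[m,1])*500).astype(int);z=P[m,2]
    k=(r>=0)&(r<290)&(q>=0)&(q<390)
    np.maximum.at(H[i],(r[k],q[k]),z[k])
print(np.median(cloud(d["scene"])[...,2]),np.median(cloud(d["side"])[...,2]))
im=np.vstack([cv2.applyColorMap((np.clip(h/.15,0,1)*255).astype(np.uint8),cv2.COLORMAP_JET) for h in H])
cv2.imwrite("pics/h0.png",cv2.resize(im,(780,580*2)[:2],interpolation=cv2.INTER_NEAREST)[:, :])
a=cv2.applyColorMap((np.clip(H[0]/.15,0,1)*255).astype(np.uint8),2);b=cv2.applyColorMap((np.clip(H[1]/.15,0,1)*255).astype(np.uint8),2)
cv2.imwrite("pics/h1.png",np.hstack([a,b]))
E
```

```text
-0.0008097701948678954 -0.0003219679947801141
```

View pics/h1.png

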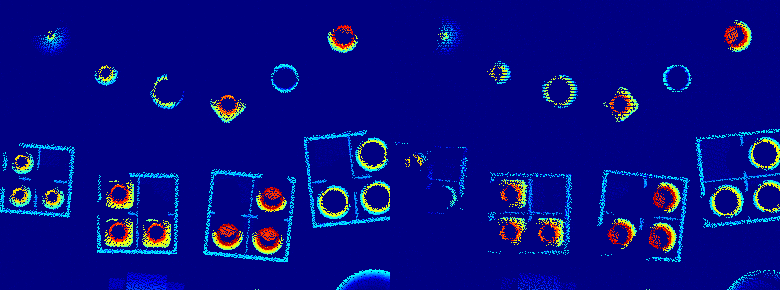

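The depth does read on the glass. The height maps (left scene, right side camera) show all six loose objects and four crates clearly, so I'll fit circles and rectangles to both views' points.

```bash
cat > fit.py <<'E'
from h import *
from scipy.optimize import least_squares
def pts(c):
    P=cloud(c).reshape(-1,3);return P[(c["depth"].ravel()>0)&(P[:,2]<.17)&(P[:,2]>.006)]
def near(P,x,y,r): return P[np.hypot(P[:,0]-x,P[:,1]-y)<r]
def circ(P,x,y,R=None):
    f=lambda p:np.hypot(P[:,0]-p[0],P[:,1]-p[1])-(R if R else p[2])
    return least_squares(f,[x,y] if R else [x,y,.02],loss="soft_l1",f_scale=.001).x
E
python3 - <<'E'
from fit import *
d=pickle.load(open("d0.pkl","rb"));V={n:pts(d[n]) for n in("scene","side")}
V["both"]=np.vstack([V["scene"],V["side"]])
B=dict(milk=(.326,-.294,.116,.140,.022,.031,.068),square=(.458,-.066,.098,.125,.019,0,.078),shot=(.398,.18,.073,.1,.015,.023,.056),jar=(.434,.056,.063,.09,.029,.034,.05))
for k,(x,y,z0,z1,R,Rb,zs) in B.items():
    for n in V:
        P=near(V[n],x,y,.05);N=P[(P[:,2]>z0+.002)]
        print(k,n,"top",np.round(np.percentile(P[:,2],98),4),len(N),"neck",np.round(circ(N,x,y,R),4),np.round(circ(N,x,y),4),end=" ")
        b=P[(P[:,2]<zs-.003)&(P[:,2]>.01)]
        if Rb: print("body",len(b),np.round(circ(b,x,y,Rb),4))
        else: print("sq",len(b),cv2.minAreaRect(b[:,:2].astype(np.float32)))
for k,x,y in(("funnel",.326,.286),("cup",.406,-.18)):
    P=near(V["both"],x,y,.055);print(k,np.round(circ(P,x,y),4),P[:,2].max())
C=dict(shot=(.61,.316,.136,-1,-1,.033),square=(.678,.114,.156,-1,-1,.038),milk=(.682,-.11,.166,-1,1,.0405),jar=(.606,-.32,.178,-1,1,.0435))
for k,(x,y,S,sx,sy,o) in C.items():
  for n in("scene","both"):
    P=near(V[n],x,y,S*.78);W=P[(P[:,2]>.048)&(P[:,2]<.058)]
    c,s,a=cv2.minAreaRect(W[:,:2].astype(np.float32));a=(a+45)%90-45
    # robust refine: square contour of size S (wall mid-line S-.004)
    def f(p):
        t=np.radians(p[2]);q=(W[:,:2]-p[:2])@np.array([[np.cos(t),-np.sin(t)],[np.sin(t),np.cos(t)]])
        return np.abs(q).max(1)-p[3]
    r=least_squares(f,[*c,a,S/2-.002],loss="cauchy",f_scale=.0015).x
    t=np.radians(r[2]);R=np.array([[np.cos(t),-np.sin(t)],[np.sin(t),np.cos(t)]])
    print(k,n,"rect",np.round(c,4),np.round(s,4),round(a,2),"fit",np.round(r,4),"walltop",np.round(np.percentile(W[:,2],95),4),"cell",np.round(r[:2]+R@[sx*o,sy*o],4))
    if n=="both":
      for ax,ay in((-sx,sy),(sx,-sy),(-sx,-sy)):
        e=r[:2]+R@[ax*o,ay*o];Q=near(P,*e,.03);z=B[k][2];Q=Q[Q[:,2]>z+.003];print("   nb",np.round(e,4),np.round(circ(Q,*e,B[k][4]),4),len(Q))
E
```

```text
milk scene top 0.1372 224 neck [ 0.3228 -0.297 ] [ 0.3233 -0.2969  0.02  ] body 321 [ 0.3212 -0.297 ]
milk side top 0.1402 345 neck [ 0.3225 -0.303 ] [ 0.3226 -0.3028  0.0193] body 284 [ 0.3221 -0.3002]
milk both top 0.1393 569 neck [ 0.3233 -0.301 ] [ 0.3232 -0.3013  0.0197] body 605 [ 0.3218 -0.2993]
square scene top 0.1234 204 neck [ 0.459 -0.066] [ 0.4596 -0.0659  0.0171] sq 413 ((0.4767701029777527, -0.06359004229307175), (0.037526506930589676, 0.07016884535551071), 7.418593883514404)
square side top 0.1249 186 neck [ 0.4591 -0.0705] [ 0.4586 -0.071   0.0171] sq 357 ((0.4581128656864166, -0.07260612398386002), (0.055441588163375854, 0.05617767199873924), 49.9261589050293)
square both top 0.124 390 neck [ 0.4591 -0.069 ] [ 0.4591 -0.0693  0.0173] sq 770 ((0.4601691961288452, -0.0693722516298294), (0.06234802305698395, 0.05701608210802078), 52.28410339355469)
shot scene top 0.0986 126 neck [0.396  0.1783] [0.3969 0.1783 0.0133] body 173 [0.3951 0.1791]
shot side top 0.1002 96 neck [0.3951 0.1743] [0.3955 0.1732 0.0131] body 137 [0.3958 0.1754]
shot both top 0.0993 222 neck [0.3957
[... 1277 characters left out ...]
top 0.0555 cell [ 0.6382 -0.0733]
milk both rect [ 0.6843 -0.1318] [0.1728 0.2147] 5.99 fit [ 0.6822 -0.1111  5.8164  0.0818] walltop 0.0564 cell [ 0.6379 -0.0749]
   nb [ 0.7184 -0.0667] [ 0.7196 -0.069 ] 687
   nb [ 0.6461 -0.1555] [ 0.6471 -0.1574] 685
   nb [ 0.7266 -0.1473] [ 0.7276 -0.1488] 743
jar scene rect [ 0.6069 -0.2974] [0.2233 0.185 ] -6.02 fit [ 0.6063 -0.3167 -6.1151  0.0876] walltop 0.0568 cell [ 0.5677 -0.2688]
jar both rect [ 0.6072 -0.2972] [0.2315 0.1855] -6.03 fit [ 0.6059 -0.3192 -5.7507  0.0878] walltop 0.0569 cell [ 0.567  -0.2715]
   nb [ 0.6535 -0.2802] [ 0.6538 -0.2807] 729
   nb [ 0.5582 -0.3581] [ 0.5586 -0.3586] 718
   nb [ 0.6448 -0.3668] [ 0.6449 -0.3671] 793
```

The two views agree to about ±2 mm, and tops and wall heights match the text. The wrist image from the start should settle the middle value for the square, jar and shot bottles, and the square's angle.

```bash
cat > wr.py <<'E'
from fit import *
def wcloud(c,o):
    K=c["intrinsics"];d=c["depth"];v,u=np.mgrid[:420,:560]
    x=(u-K[0,2])/K[0,0];y=(v-K[1,2])/K[1,1];r=np.hypot(x,y)+1e-9
    P=np.stack([x/r*np.tan(r)*d,y/r*np.tan(r)*d,d],-1).reshape(-1,3)
    m=(d.ravel()>0)&(r.ravel()<1.2);P=P[m]
    T=c["tool_from_camera"];P=P@T[:3,:3].T+T[:3,3];P=P[P[:,2]>.18]  # drop fingers
    q=o["eef_rot"];return P@Ro.from_quat([q[1],q[2],q[3],q[0]]).as_matrix().T+o["eef_pos"]
def sqang(b,x,y,h=.028):
    def f(p):
        t=np.radians(p[2]);q=(b[:,:2]-p[:2])@np.array([[np.cos(t),-np.sin(t)],[np.sin(t),np.cos(t)]])
        return np.abs(q).max(1)-h
    return min((least_squares(f,[x,y,a],loss="soft_l1",f_scale=.001) for a in range(0,90,15)),key=lambda r:r.cost).x
def psi(o):
    q=o["eef_rot"];M=Ro.from_quat([q[1],q[2],q[3],q[0]]).as_matrix();return np.degrees(np.arctan2(M[1,1],M[0,1])),M
def go(o,x,y,ps=None):
    "tool x,y shift (units of 50mm) to world x,y at yaw ps"
    p=psi(o)[0] if ps is None else ps;t=np.radians(p);e=np.array([x,y])-o["eef_pos"][:2]
    return np.round([e@[-np.sin(t),np.cos(t)]/.05,e@[np.cos(t),np.sin(t)]/.05],2)
E
python3 - <<'E'
from wr import *
d=pickle.load(open("d0.pkl","rb"))
o=dict(eef_pos=np.array([.57475,.00007,.40376]),eef_rot=np.array([-.000739,.707108,.707105,-.000479]))
W=wcloud(d["wrist"],o);print("bench z",np.median(W[:,2]))
W=W[(W[:,2]>.006)&(W[:,2]<.17)]
for k,x,y,z,R in(("square",.459,-.0685,.1,.019),("shot",.3955,.1765,.075,.015),("jar",.432,.053,.065,.029)):
    P=near(W,x,y,.05);N=P[P[:,2]>z];print(k,len(N),np.round(circ(N,x,y,R),4),"top",np.percentile(P[:,2],98).round(4))
    if k=="square":
        for n in("wrist","scene","side"):
            Q=P if n=="wrist" else near(pts(d[n]),x,y,.05)
            print(n,np.round(sqang(Q[(Q[:,2]>.015)&(Q[:,2]<.075)],x,y),4))
E
```

```text
bench z -0.00027725693299571197
square 740 [ 0.4601 -0.0698] top 0.1242
wrist [ 0.4566 -0.0688 50.8711]
scene [ 0.4576 -0.0659 50.6464]
side [ 0.4589 -0.0689 51.864 ]
shot 876 [0.3948 0.1756] top 0.0997
jar 1720 [0.4315 0.0531] top 0.0898
```

The wrist agrees: square at (0.459, -0.069), angle about 51°. First I'll move over the square bottle and lower part way.

Call:
drive_tool --commands '[[[-0.35, -0.58, 0, 0, 0, 0, 0], [-0.35, -0.58, 0, 0, 0, 0, 0], [-0.35, -0.58, 0, 0, 0, 0, 0], [-0.33, -0.57, 0, 0, 0, 0, 0], [0, 0, 0.7, 0, 0, 0, 0], [0, 0, 0.7, 0, 0, 0, 0], [0, 0, 0, 0, 0, 0, 0], [0, 0, 0, 0, 0, 0, 0]]]'

```text
time_s: 0.95
eef_pos: [0.4595, -0.0689, 0.3348]
eef_rot: [-0.001, 0.707, 0.707, -0.0]
wrist_force: [0.5, -0.4, 0.4]
opening: 1.0
```

```bash
cat > near.py <<'E'
import sys;from wr import *;from bench import ctrl
x,y,z,R=map(float,sys.argv[1:5]);o=ctrl.get_obs();c=ctrl.camera("wrist")
W=wcloud(c,o);P=near(W,x,y,.05);N=P[P[:,2]>z];a=circ(N,x,y,R)
print(len(N),"neck",a.round(4),circ(N,x,y).round(4),"top",np.percentile(P[:,2],98).round(4),"eef",o["eef_pos"].round(4),"psi",psi(o)[0].round(1),"tilt",psi(o)[1][:,2].round(4),"shift",go(o,*a),"t",o["time_s"])
E
python3 near.py .459 -.069 .1 .019
```

```text
2416 neck [ 0.4574 -0.0677] [ 0.4573 -0.0673  0.0168] top 0.1244 eef [ 0.4595 -0.0689  0.3348] psi 0.0 tilt [-1.5e-03  6.0e-04 -1.0e+00] shift [ 0.03 -0.04] t 0.95
```

Call:
drive_tool --commands '[[[0.02, -0.03, 0.3, 0, 0, 0, 0], [0, 0, 0.35, 0, 0, 0, 0], [0, 0, 0.35, 0, 0, 0, 0], [0, 0, 0.22, 0, 0, 0, 0], [0, 0, 0, 0, 0, 0, 70], [0, 0, 0, 0, 0, 0, 110], [0, 0, 0, 0, 0, 0, 150], [0, 0, 0, 0, 0, 0, 255], [0, 0, 0, 0, 0, 0, 255], [0, 0, 0, 0, 0, 0, 255]]]'

```text
time_s: 2.0
eef_pos: [0.4585, -0.0682, 0.2751]
eef_rot: [0.001, 0.707, 0.707, 0.0]
wrist_force: [-0.4, -0.2, 5.2]
opening: 0.428
```

Call:
drive_tool --commands '[[[0, 0, -0.15, 0, 0, 0, 255], [0, 0, -0.35, 0, 0, 0, 255], [0, 0, -0.5, 0, 0, 0.5, 255], [0, 0, -0.5, 0, 0, 0.95, 255], [0, 0, -0.35, 0, 0, 0.95, 255], [0, 0, -0.15, 0, 0, 0.95, 255], [0, 0, 0, 0, 0, 0.95, 255], [0, 0, 0, 0, 0, 0.95, 255], [0, 0, 0, 0, 0, 0.95, 255], [0, 0, 0, 0, 0, 0, 255]]]'

```text
time_s: 3.0
eef_pos: [0.4579, -0.0679, 0.3742]
eef_rot: [0.0, 0.939, 0.345, 0.0]
wrist_force: [0.3, -0.6, -2.5]
opening: 0.423
```

```bash
cat > st.py <<'E'
import sys;from wr import *;from bench import ctrl
o=ctrl.get_obs();print("eef",o["eef_pos"].round(4),"psi",psi(o)[0].round(1),"tilt",psi(o)[1][:,2].round(4),"F",o["wrist_force"].round(1),"op",round(o["opening"],3),"t",o["time_s"],"q",o["q"].round(2))
if len(sys.argv)>2: print("shift",go(o,float(sys.argv[1]),float(sys.argv[2])))
E
python3 st.py .640 .0755
```

```text
eef [ 0.4579 -0.0679  0.3742] psi -49.7 tilt [ 3.e-04 -1.e-04 -1.e+00] F [ 0.3 -0.6 -2.5] op 0.423 t 3.0 q [-0.4  -0.05  1.91  0.    1.28  0.46]
shift [4.63 0.17]
```

Call:
drive_tool --commands '[[[0.3, 0.02, 0, 0, 0, 0, 255], [0.6, 0.02, 0, 0, 0, 0, 255], [0.7, 0.02, 0, 0, 0, 0, 255], [0.7, 0.03, 0, 0, 0, 0, 255], [0.7, 0.03, 0, 0, 0, 0, 255], [0.7, 0.03, 0, 0, 0, 0, 255], [0.6, 0.02, 0, 0, 0, 0, 255], [0.33, 0, 0, 0, 0, 0, 255], [0, 0, 0, 0, 0, 0, 255], [0, 0, 0, 0, 0, 0, 255]]]'

```text
time_s: 4.0
eef_pos: [0.6398, 0.0763, 0.373]
eef_rot: [-0.0, 0.938, 0.347, -0.001]
wrist_force: [-0.0, 0.1, -1.9]
opening: 0.423
```

```bash
python3 st.py .640 .0755; python3 - <<'E'
from wr import *;from bench import ctrl
D={}
ims=[]
for n in("scene","side","wrist"):
    c=ctrl.camera(n);D[n]=c
pickle.dump(D,open("d1.pkl","wb"))
for n in("scene","side"):
    u,v=proj(D[n],[.66,.09,.08])[0].astype(int);im=D[n]["pixels"][max(v-70,0):v+60,u-65:u+65,::-1];ims.append(cv2.resize(im,(390,390)))
cv2.imwrite("pics/c1.png",np.hstack(ims))
E
```

```text
eef [0.6398 0.0763 0.373 ] psi -49.4 tilt [-1.3e-03 -1.0e-04 -1.0e+00] F [-0.   0.1 -1.9] op 0.423 t 4.0 q [-0.07  0.36  1.45 -0.    1.33  0.8 ]
shift [-0.01  0.01]
```

View pics/c1.png

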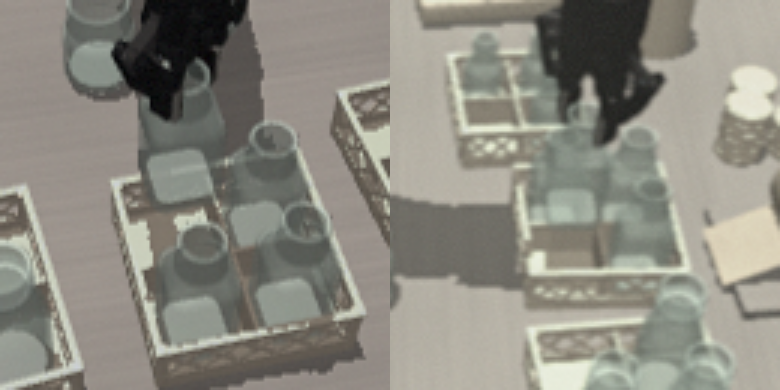

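The square bottle hangs upright over the empty cell, with its faces parallel to the walls. I'll check its offset relative to the crate in the same views.

```bash
cat > hand.py <<'E'
from wr import *
def inhand(c,x,y,z0,z1,R=None,lo=.1,hi=.25):
    P=cloud(c).reshape(-1,3);P=P[c["depth"].ravel()>0];P=near(P,x,y,.045);Q=P[(P[:,2]>z0)&(P[:,2]<z1)]
    return len(Q),(circ(Q,x,y,R) if R else sqang(Q,x,y)).round(4)
E
python3 - <<'E'
from hand import *
D=pickle.load(open("d1.pkl","rb"))
for n in("scene","side"): 
    print(n,inhand(D[n],.64,.0755,.102,.17))
    P=near(pts(D[n]),.678,.114,.125);W=P[(P[:,2]>.048)&(P[:,2]<.058)]
    print("crate",sqang(W,.6772,.1142,.077).round(4))
E
```

```text
scene (510, array([0.6387, 0.0796, 1.4896]))
crate [0.6756 0.1146 1.2237]
side (383, array([6.40100e-01, 7.64000e-02, 9.12745e+01]))
crate [ 0.6772  0.1112 91.9609]
```

Both views say the bottle is about 4 mm too far toward +y in the cell, so I'll correct that while lowering.

Call:
drive_tool --commands '[[[-0.04, 0.05, 0.1, 0, 0, 0, 255], [0, 0, 0.3, 0, 0, 0, 255], [0, 0, 0.35, 0, 0, 0, 255], [0, 0, 0.35, 0, 0, 0, 255], [0, 0, 0.3, 0, 0, 0, 255], [0, 0, 0.2, 0, 0, 0, 255], [0, 0, 0.1, 0, 0, 0, 255], [0, 0, 0, 0, 0, 0, 255]]]'

```text
time_s: 4.95
eef_pos: [0.6397, 0.0723, 0.2878]
eef_rot: [-0.0, 0.939, 0.345, -0.001]
wrist_force: [-0.1, -0.2, -1.7]
opening: 0.427
```

Call:
drive_tool --commands '[[[0, 0, 0.04, 0, 0, 0, 255], [0, 0, 0.03, 0, 0, 0, 255], [0, 0, 0.02, 0, 0, 0, 255], [0, 0, 0.02, 0, 0, 0, 255], [0, 0, 0.02, 0, 0, 0, 255], [0, 0, 0.01, 0, 0, 0, 255], [0, 0, 0, 0, 0, 0, 255]]]'

```text
time_s: 5.65
eef_pos: [0.6399, 0.0724, 0.2816]
eef_rot: [-0.0, 0.938, 0.345, -0.0]
wrist_force: [0.9, -0.5, -1.6]
opening: 0.422
```

Call:
drive_tool --commands '[[[0, 0, 0.02, 0, 0, 0, 255], [0, 0, 0.01, 0, 0, 0, 255], [0, 0, 0.01, 0, 0, 0, 255], [0, 0, 0, 0, 0, 0, 255]]]'

```text
time_s: 6.05
eef_pos: [0.64, 0.0725, 0.2802]
eef_rot: [0.0, 0.938, 0.345, 0.0]
wrist_force: [-1.2, 0.8, 2.8]
opening: 0.428
```

Touchdown: the force went from -1.7 to +2.8 N at the predicted height. Now I'll release part way and rise.

Call:
drive_tool --commands '[[[0, 0, 0.01, 0, 0, 0, 255], [0, 0, 0, 0, 0, 0, 130], [0, 0, 0, 0, 0, 0, 110], [0, 0, 0, 0, 0, 0, 90], [0, 0, 0, 0, 0, 0, 90], [0, 0, -0.2, 0, 0, 0, 90], [0, 0, -0.5, 0, 0, 0, 90], [0, 0, -0.5, 0, 0, 0, 90], [0, 0, -0.5, 0, 0, 0, 60], [0, 0, -0.3, 0, 0, 0, 0]]]'

```text
time_s: 7.05
eef_pos: [0.6404, 0.0724, 0.3825]
eef_rot: [0.001, 0.938, 0.345, 0.002]
wrist_force: [-0.1, -1.1, -0.4]
opening: 0.907
```

```bash
python3 st.py .3955 .176
```

```text
eef [0.6404 0.0724 0.3825] psi -49.6 tilt [ 3.8e-03 -3.0e-04 -1.0e+00] F [-0.1 -1.1 -0.4] op 0.907 t 7.05 q [-0.07  0.35  1.44 -0.    1.34  0.79]
shift [-2.39 -4.75]
```

Call:
drive_tool --commands '[[[-0.15, -0.3, 0, 0, 0, 0, 0], [-0.35, -0.7, 0, 0, 0, 0, 0], [-0.4, -0.8, 0, 0, 0, 0, 0], [-0.4, -0.8, 0, 0, 0, 0, 0], [-0.4, -0.8, 0, 0, 0, 0, 0], [-0.4, -0.8, 0.3, 0, 0, 0, 0], [-0.29, -0.55, 0.5, 0, 0, 0, 0], [0, 0, 0.5, 0, 0, 0, 0], [0, 0, 0.1, 0, 0, 0, 0], [0, 0, 0, 0, 0, 0, 0]]]'

```text
time_s: 8.05
eef_pos: [0.3951, 0.1757, 0.3091]
eef_rot: [-0.0, 0.939, 0.345, -0.001]
wrist_force: [0.9, 1.2, -0.1]
opening: 1.001
```

```bash
python3 near.py .3955 .1765 .075 .015; python3 - <<'E'
from wr import *;from bench import ctrl
D={n:ctrl.camera(n) for n in("scene","side")};pickle.dump(D,open("d2.pkl","wb"))
for n in D:
    P=near(pts(D[n]),.64,.072,.036);print(n,"square placed: top",np.percentile(P[:,2],98).round(4),circ(P[P[:,2]>.106],.64,.072,.019).round(4))
E
```

```text
1861 neck [0.3949 0.1765] [0.3954 0.177  0.0129] top 0.0993 eef [0.3951 0.1757 0.3091] psi -49.6 tilt [-1.2e-03 -3.0e-04 -1.0e+00] shift [ 0.01 -0.01] t 8.05
scene square placed: top 0.1289 [0.6406 0.0763]
side square placed: top 0.1299 [0.6402 0.0719]
```

The square bottle is seated: its top is at 0.129–0.130, against 0.130 expected. Now the shot bottle.

Call:
drive_tool --commands '[[[0.01, -0.01, 0.3, 0, 0, 0, 0], [0, 0, 0.35, 0, 0, 0, 0], [0, 0, 0.33, 0, 0, 0, 60], [0, 0, 0.18, 0, 0, 0, 90], [0, 0, 0, 0, 0, 0, 130], [0, 0, 0, 0, 0, 0, 150], [0, 0, 0, 0, 0, 0, 170], [0, 0, 0, 0, 0, 0, 255], [0, 0, 0, 0, 0, 0, 255], [0, 0, 0, 0, 0, 0, 255]]]'

```text
time_s: 9.2
eef_pos: [0.3956, 0.1767, 0.2523]
eef_rot: [0.0, 0.938, 0.345, 0.001]
wrist_force: [-1.1, 0.4, 6.5]
opening: 0.325
```

Call:
drive_tool --commands '[[[0, 0, -0.15, 0, 0, 0, 255], [0, 0, -0.4, 0, 0, 0, 255], [0, 0, -0.6, 0, 0, 0, 255], [0, 0, -0.6, 0, 0, 0, 255], [0, 0, -0.25, 0, 0, 0, 255], [0, 0, 0, 0, 0, 0, 255]]]'

```text
time_s: 9.8
eef_pos: [0.3956, 0.1766, 0.353]
eef_rot: [0.0, 0.938, 0.345, 0.002]
wrist_force: [0.2, -0.3, -1.2]
opening: 0.324
```

Call:
drive_tool --commands '[[[0.23, 0.05, 0, 0, 0, 0, 255], [0.5, 0.1, 0, 0, 0, 0, 255], [0.6, 0.12, 0, 0, 0, 0, 255], [0.7, 0.14, 0, 0, 0, 0, 255], [0.7, 0.14, 0, 0, 0, 0, 255], [0.6, 0.12, 0, 0, 0, 0, 255], [0.5, 0.1, 0, 0, 0, 0, 255], [0.3, 0.05, 0, 0, 0, 0, 255], [0, 0, 0, 0, 0, 0, 255], [0, 0, 0, 0, 0, 0, 255]]]'

```text
time_s: 10.8
eef_pos: [0.5785, 0.2792, 0.3485]
eef_rot: [-0.0, 0.938, 0.345, -0.002]
wrist_force: [-0.8, 0.3, -0.4]
opening: 0.327
```

```bash
cat > rel.py <<'E'
import sys;from hand import *;from bench import ctrl
# cell x y, z0 z1 (bottle body span now), R, crate cx cy half, cell offset in crate axes, crate angle
x,y,z0,z1,R,cx,cy,h,ox,oy,a=map(float,sys.argv[1:]);o=ctrl.get_obs();D={n:ctrl.camera(n) for n in("scene","side")}
t=np.radians(a);off=np.array([[np.cos(t),-np.sin(t)],[np.sin(t),np.cos(t)]])@[ox,oy];E=[]
for n in D:
    k,b=inhand(D[n],x,y,z0,z1,R)
    P=near(pts(D[n]),cx,cy,h*1.5);W=P[(P[:,2]>.048)&(P[:,2]<.058)];c=sqang(W,cx,cy,h)
    e=c[:2]+off-b[:2];E.append(e);print(n,k,"bottle",b,"crate",len(W),c.round(4),"need(mm)",(e*1e3).round(1))
e=np.mean(E,0);p=o["eef_pos"][:2]+e
print("eef",o["eef_pos"].round(4),"psi",psi(o)[0].round(1),"F",o["wrist_force"].round(1),"op",round(o["opening"],3),"shift",go(o,*p),"t",o["time_s"])
E
python3 rel.py .5795 .279 .102 .152 .023 .61 .315 .067 -.033 -.033 4.6
```

```text
scene 273 bottle [0.5767 0.2809] crate 609 [0.6086 0.3153 4.7662] need(mm) [ 1.7 -1.2]
side 174 bottle [0.5779 0.2772] crate 259 [0.6093 0.3129 5.1413] need(mm) [1.1 0.1]
eef [0.5785 0.2792 0.3485] psi -49.6 F [-0.8  0.3 -0.4] op 0.327 shift [0.01 0.03] t 10.8
```

Call:
drive_tool --commands '[[[0.01, 0.03, 0.1, 0, 0, 0, 255], [0, 0, 0.3, 0, 0, 0, 255], [0, 0, 0.35, 0, 0, 0, 255], [0, 0, 0.35, 0, 0, 0, 255], [0, 0, 0.3, 0, 0, 0, 255], [0, 0, 0.16, 0, 0, 0, 255], [0, 0, 0.1, 0, 0, 0, 255], [0, 0, 0.03, 0, 0, 0, 255], [0, 0, 0.02, 0, 0, 0, 255], [0, 0, 0, 0, 0, 0, 255]]]'

```text
time_s: 11.9
eef_pos: [0.5805, 0.2784, 0.2664]
eef_rot: [0.0, 0.938, 0.345, 0.001]
wrist_force: [-0.4, 0.3, -1.0]
opening: 0.325
```

Call:
drive_tool --commands '[[[0, 0, 0.05, 0, 0, 0, 255], [0, 0, 0.04, 0, 0, 0, 255], [0, 0, 0.03, 0, 0, 0, 255], [0, 0, 0.02, 0, 0, 0, 255], [0, 0, 0.02, 0, 0, 0, 255], [0, 0, 0.01, 0, 0, 0, 255], [0, 0, 0, 0, 0, 0, 255]]]'

```text
time_s: 12.6
eef_pos: [0.5803, 0.2784, 0.2574]
eef_rot: [-0.0, 0.938, 0.345, 0.0]
wrist_force: [0.5, -0.8, 2.2]
opening: 0.325
```

Call:
drive_tool --commands '[[[0, 0, 0.01, 0, 0, 0, 255], [0, 0, 0, 0, 0, 0, 155], [0, 0, 0, 0, 0, 0, 135], [0, 0, 0, 0, 0, 0, 115], [0, 0, 0, 0, 0, 0, 115], [0, 0, -0.2, 0, 0, 0, 115], [0, 0, -0.5, 0, 0, 0, 115], [0, 0, -0.6, 0, 0, 0, 115], [0, 0, -0.6, 0, 0, 0, 60], [0, 0, -0.4, 0, 0, 0, 0]]]'

```text
time_s: 13.6
eef_pos: [0.5806, 0.2784, 0.3752]
eef_rot: [0.0, 0.938, 0.345, 0.002]
wrist_force: [0.4, 0.3, -0.0]
opening: 0.871
```

Call:
drive_tool --commands '[[[0, 0, -0.1, 0, 0, -1, 0], [0, 0, 0, 0, 0, -1, 0], [0, 0, 0, 0, 0, -1, 0], [0, 0, 0, 0, 0, -1, 0], [0, 0, 0, 0, 0, -1, 0], [0, 0, 0, 0, 0, -1, 0], [0, 0, 0, 0, 0, -1, 0], [0, 0, 0, 0, 0, -1, 0], [0, 0, 0, 0, 0, -1, 0], [0, 0, 0, 0, 0, -1, 0]]]'

```text
time_s: 14.6
eef_pos: [0.5802, 0.2783, 0.3776]
eef_rot: [0.0, 0.494, 0.869, 0.0]
wrist_force: [-0.2, 0.7, -0.5]
opening: 0.998
```

Call:
drive_tool --commands '[[[0, 0, 0, 0, 0, -1, 0], [0, 0, 0, 0, 0, -0.8, 0], [0, 0, 0, 0, 0, 0, 0]]]'

```text
time_s: 14.9
eef_pos: [0.5802, 0.2783, 0.3775]
eef_rot: [0.0, 0.384, 0.923, 0.0]
wrist_force: [0.4, 0.1, -0.1]
opening: 0.997
```

```bash
python3 st.py .432 .053
```

```text
eef [0.5802 0.2783 0.3775] psi 44.9 tilt [ 7.e-04  2.e-04 -1.e+00] F [ 0.4  0.1 -0.1] op 0.997 t 14.9 q [ 0.26  0.35  1.45  0.    1.34 -0.52]
shift [-1.1  -5.28]
```

Call:
drive_tool --commands '[[[-0.07, -0.35, 0, 0, 0, 0, 0], [-0.15, -0.7, 0, 0, 0, 0, 0], [-0.17, -0.8, 0, 0, 0, 0, 0], [-0.17, -0.8, 0, 0, 0, 0, 0], [-0.17, -0.8, 0, 0, 0, 0, 0], [-0.17, -0.8, 0.3, 0, 0, 0, 0], [-0.13, -0.65, 0.5, 0, 0, 0, 0], [-0.07, -0.38, 0.4, 0, 0, 0, 0], [0, 0, 0.1, 0, 0, 0, 0], [0, 0, 0, 0, 0, 0, 0]]]'

```text
time_s: 15.9
eef_pos: [0.4317, 0.0532, 0.3118]
eef_rot: [-0.0, 0.386, 0.923, 0.0]
wrist_force: [-0.2, 0.3, 0.2]
opening: 0.998
```

```bash
python3 near.py .432 .053 .066 .029;  python3 - <<'E'
from wr import *;from bench import ctrl
D={n:ctrl.camera(n) for n in("scene","side")}
for n in D:
    P=near(pts(D[n]),.580,.278,.03);print(n,"shot placed: top",np.percentile(P[:,2],98).round(4),circ(P[P[:,2]>.082],.58,.278,.015).round(4))
E
```

```text
3271 neck [0.4294 0.0541] [0.4297 0.0538 0.0266] top 0.0894 eef [0.4317 0.0532 0.3118] psi 44.6 tilt [-2.e-04  4.e-04 -1.e+00] shift [ 0.05 -0.02] t 15.9
scene shot placed: top 0.1046 [0.5804 0.2804]
side shot placed: top 0.1055 [0.5806 0.2761]
```

Call:
drive_tool --commands '[[[0.03, -0.01, 0.35, 0, 0, 0, 0], [0, 0, 0.4, 0, 0, 0, 0], [0, 0, 0.4, 0, 0, 0, 0], [0, 0, 0.2, 0, 0, 0, 0], [0, 0, 0.13, 0, 0, 0, 0], [0, 0, 0, 0, 0, 0, 60], [0, 0, 0, 0, 0, 0, 90], [0, 0, 0, 0, 0, 0, 255], [0, 0, 0, 0, 0, 0, 255], [0, 0, 0, 0, 0, 0, 255]]]'

```text
time_s: 17.05
eef_pos: [0.4308, 0.0539, 0.2389]
eef_rot: [0.001, 0.384, 0.923, 0.0]
wrist_force: [-1.6, -0.5, 6.6]
opening: 0.661
```

Call:
drive_tool --commands '[[[0, 0, -0.15, 0, 0, 0, 255], [0, 0, -0.4, 0, 0, 0, 255], [0, 0, -0.6, 0, 0, 0, 255], [0, 0, -0.6, 0, 0, 0, 255], [0, 0, -0.35, 0, 0, 0, 255], [0, 0, -0.1, 0, 0, 0, 255], [0, 0, 0, 0, 0, 0, 255]]]'

```text
time_s: 17.75
eef_pos: [0.4303, 0.054, 0.3484]
eef_rot: [0.001, 0.384, 0.923, 0.0]
wrist_force: [0.1, -0.5, -1.5]
opening: 0.657
```

Call:
drive_tool --commands '[[[-0.3, -0.12, 0, 0, 0, 0, 255], [-0.6, -0.25, 0, 0, 0, 0, 255], [-0.8, -0.33, 0, 0, 0, 0, 255], [-0.9, -0.36, 0, 0, 0, 0, 255], [-0.9, -0.36, 0, 0, 0, 0, 255], [-0.9, -0.36, 0, 0, 0, 0, 255], [-0.8, -0.33, 0, 0, 0, 0, 255], [-0.7, -0.28, 0, 0, 0, 0, 255], [-0.4, -0.17, 0, 0, 0, 0, 255], [-0.23, -0.1, 0, 0, 0, 0, 255]]]'

```text
time_s: 18.75
eef_pos: [0.5658, -0.2732, 0.3452]
eef_rot: [-0.002, 0.385, 0.923, 0.0]
wrist_force: [-0.7, 1.0, -2.0]
opening: 0.66
```

Call:
drive_tool --commands '[[[0, 0, 0, 0, 0, 0, 255], [0, 0, 0, 0, 0, 0, 255]]]'

```text
time_s: 18.95
eef_pos: [0.5655, -0.2705, 0.3465]
eef_rot: [-0.001, 0.384, 0.923, 0.0]
wrist_force: [-0.3, 1.3, -1.8]
opening: 0.66
```

```bash
python3 rel.py .567 -.271 .112 .157 .034 .606 -.318 .0878 -.0435 .0435 -5.9
```

```text
scene 463 bottle [ 0.5655 -0.2679] crate 1210 [ 0.6046 -0.3151 83.6638] need(mm) [0.3 0.6]
side 402 bottle [ 0.5663 -0.2712] crate 1094 [ 0.6052 -0.3198 -6.0006] need(mm) [ 0.1 -0.9]
eef [ 0.5655 -0.2705  0.3465] psi 44.8 F [-0.3  1.3 -1.8] op 0.66 shift [-0.  0.] t 18.95
```

Call:
drive_tool --commands '[[[0, 0, 0.1, 0, 0, 0, 255], [0, 0, 0.3, 0, 0, 0, 255], [0, 0, 0.4, 0, 0, 0, 255], [0, 0, 0.4, 0, 0, 0, 255], [0, 0, 0.3, 0, 0, 0, 255], [0, 0, 0.2, 0, 0, 0, 255], [0, 0, 0.1, 0, 0, 0, 255], [0, 0, 0.06, 0, 0, 0, 255], [0, 0, 0.03, 0, 0, 0, 255], [0, 0, 0, 0, 0, 0, 255]]]'

```text
time_s: 20.05
eef_pos: [0.5662, -0.2716, 0.2538]
eef_rot: [0.001, 0.384, 0.923, -0.0]
wrist_force: [0.7, 0.4, -2.5]
opening: 0.656
```

Call:
drive_tool --commands '[[[0, 0, 0.06, 0, 0, 0, 255], [0, 0, 0.05, 0, 0, 0, 255], [0, 0, 0.03, 0, 0, 0, 255], [0, 0, 0.02, 0, 0, 0, 255], [0, 0, 0.02, 0, 0, 0, 255], [0, 0, 0.01, 0, 0, 0, 255], [0, 0, 0.01, 0, 0, 0, 255], [0, 0, 0, 0, 0, 0, 255]]]'

```text
time_s: 20.85
eef_pos: [0.5661, -0.2716, 0.244]
eef_rot: [0.0, 0.384, 0.923, -0.0]
wrist_force: [-2.0, 1.4, 4.9]
opening: 0.66
```

Call:
drive_tool --commands '[[[0, 0, 0, 0, 0, 0, 75], [0, 0, 0, 0, 0, 0, 60], [0, 0, 0, 0, 0, 0, 35], [0, 0, 0, 0, 0, 0, 35], [0, 0, -0.2, 0, 0, 0, 35], [0, 0, -0.5, 0, 0, 0, 35], [0, 0, -0.7, 0, 0, 0, 0], [0, 0, -0.8, 0, 0, 0, 0], [0, 0, -0.5, 0, 0, 0, 0], [0, 0, -0.2, 0, 0, 0, 0]]]'

```text
time_s: 21.85
eef_pos: [0.5665, -0.2718, 0.3928]
eef_rot: [0.003, 0.384, 0.923, -0.001]
wrist_force: [1.1, 0.7, 0.1]
opening: 1.001
```

Call:
drive_tool --commands '[[[0.24, -0.3, 0, 0, 0, 0, 0], [0.4, -0.5, 0, 0, 0, 0, 0], [0.5, -0.65, 0, 0, 0, 0, 0], [0.5, -0.65, 0, 0, 0, 0, 0], [0.5, -0.65, 0, 0, 0, 0, 0], [0.5, -0.6, 0, 0, 0, 0, 0], [0.4, -0.5, 0.2, 0, 0, 0, 0], [0, 0, 0.3, 0, 0, 0, 0], [0, 0, 0.1, 0, 0, 0, 0], [0, 0, 0, 0, 0, 0, 0]]]'

```text
time_s: 22.85
eef_pos: [0.3221, -0.2989, 0.3572]
eef_rot: [-0.001, 0.384, 0.923, 0.001]
wrist_force: [-0.1, -1.2, -0.5]
opening: 1.001
```

```bash
python3 near.py .3225 -.2995 .118 .022;  python3 - <<'E'
from wr import *;from bench import ctrl
D={n:ctrl.camera(n) for n in("scene","side")}
for n in D:
    P=near(pts(D[n]),.566,-.271,.04);print(n,"jar placed: top",np.percentile(P[:,2],98).round(4),circ(P[P[:,2]>.072],.566,-.271,.029).round(4))
    Q=near(pts(D[n]),.3225,-.2995,.045);print(n,"milk body",circ(Q[(Q[:,2]<.065)],.3225,-.2995,.031).round(4))
E
```

```text
4114 neck [ 0.3185 -0.2974] [ 0.3195 -0.2987  0.0185] top 0.1394 eef [ 0.3221 -0.2989  0.3572] psi 44.8 tilt [-0.0011  0.0021 -1.    ] shift [ 0.07 -0.03] t 22.85
scene jar placed: top 0.0937 [ 0.5676 -0.2698]
scene milk body [ 0.3212 -0.2971]
side jar placed: top 0.0956 [ 0.5673 -0.2745]
side milk body [ 0.322  -0.3003]
```

The jar is seated (top at 0.095). Now the milk bottle.

Call:
drive_tool --commands '[[[0.02, -0.01, 0.3, 0, 0, 0, 0], [0, 0, 0.4, 0, 0, 0, 0], [0, 0, 0.3, 0, 0, 0, 0], [0, 0, 0.2, 0, 0, 0, 0], [0, 0, 0.14, 0, 0, 0, 50], [0, 0, 0, 0, 0, 0, 90], [0, 0, 0, 0, 0, 0, 130], [0, 0, 0, 0, 0, 0, 255], [0, 0, 0, 0, 0, 0, 255], [0, 0, 0, 0, 0, 0, 255]]]'

```text
time_s: 24.0
eef_pos: [0.3214, -0.2993, 0.2921]
eef_rot: [0.001, 0.384, 0.923, -0.001]
wrist_force: [-0.0, -1.2, 5.4]
opening: 0.484
```

Call:
drive_tool --commands '[[[0, 0, -0.15, 0, 0, 0, 255], [0, 0, -0.4, 0, 0, 0, 255], [0, 0, -0.6, 0, 0, 0, 255], [0, 0, -0.6, 0, 0, 0, 255], [0, 0, -0.4, 0, 0, 0, 255], [0, 0, -0.15, 0, 0, 0, 255], [0, 0, 0, 0, 0, 0, 255]]]'

```text
time_s: 24.7
eef_pos: [0.3212, -0.2988, 0.4068]
eef_rot: [0.001, 0.384, 0.923, -0.0]
wrist_force: [0.4, 0.7, -2.5]
opening: 0.496
```

Call:
drive_tool --commands '[[[-0.05, 0.3, 0, 0, 0, 0, 255], [-0.1, 0.6, 0, 0, 0, 0, 255], [-0.14, 0.85, 0, 0, 0, 0, 255], [-0.15, 0.9, 0, 0, 0, 0, 255], [-0.15, 0.9, 0, 0, 0, 0, 255], [-0.15, 0.9, 0, 0, 0, 0, 255], [-0.15, 0.9, 0, 0, 0, 0, 255], [-0.14, 0.85, 0, 0, 0, 0, 255], [-0.12, 0.7, 0, 0, 0, 0, 255], [-0.08, 0.5, 0, 0, 0, 0, 255]]]'

```text
time_s: 25.7
eef_pos: [0.6281, -0.0798, 0.4032]
eef_rot: [-0.002, 0.384, 0.924, 0.0]
wrist_force: [0.7, -0.7, -1.8]
opening: 0.491
```

Call:
drive_tool --commands '[[[-0.04, 0.26, 0, 0, 0, 0, 255], [0, 0, 0, 0, 0, 0, 255], [0, 0, 0, 0, 0, 0, 255], [0, 0, 0, 0, 0, 0, 255]]]'

```text
time_s: 26.1
eef_pos: [0.6369, -0.0749, 0.4058]
eef_rot: [-0.001, 0.385, 0.923, -0.0]
wrist_force: [0.5, -0.3, -2.7]
opening: 0.496
```

```bash
python3 rel.py .638 -.0745 .115 .178 .031 .682 -.111 .0818 -.0405 .0405 5.7
```

```text
scene 470 bottle [ 0.6364 -0.0729] crate 844 [ 0.6814 -0.1096 95.7852] need(mm) [ 0.6 -0.5]
side 369 bottle [ 0.638  -0.0759] crate 543 [ 0.682  -0.1129 96.1755] need(mm) [-0.3 -0.7]
eef [ 0.6369 -0.0749  0.4058] psi 44.7 F [ 0.5 -0.3 -2.7] op 0.496 shift [-0.01 -0.01] t 26.1
```

Call:
drive_tool --commands '[[[0, -0.01, 0.1, 0, 0, 0, 255], [0, 0, 0.3, 0, 0, 0, 255], [0, 0, 0.4, 0, 0, 0, 255], [0, 0, 0.4, 0, 0, 0, 255], [0, 0, 0.3, 0, 0, 0, 255], [0, 0, 0.2, 0, 0, 0, 255], [0, 0, 0.1, 0, 0, 0, 255], [0, 0, 0.08, 0, 0, 0, 255], [0, 0, 0.06, 0, 0, 0, 255], [0, 0, 0, 0, 0, 0, 255]]]'

```text
time_s: 27.2
eef_pos: [0.6374, -0.0744, 0.3094]
eef_rot: [0.0, 0.384, 0.923, 0.0]
wrist_force: [0.3, -0.2, -2.4]
opening: 0.491
```

Call:
drive_tool --commands '[[[0, 0, 0.06, 0, 0, 0, 255], [0, 0, 0.05, 0, 0, 0, 255], [0, 0, 0.05, 0, 0, 0, 255], [0, 0, 0.03, 0, 0, 0, 255], [0, 0, 0.03, 0, 0, 0, 255], [0, 0, 0.01, 0, 0, 0, 255], [0, 0, 0, 0, 0, 0, 255]]]'

```text
time_s: 27.9
eef_pos: [0.6373, -0.0744, 0.2976]
eef_rot: [-0.0, 0.384, 0.923, -0.0]
wrist_force: [0.1, 0.2, -2.0]
opening: 0.493
```

Call:
drive_tool --commands '[[[0, 0, 0.02, 0, 0, 0, 255], [0, 0, 0.02, 0, 0, 0, 255], [0, 0, 0, 0, 0, 0, 255]]]'

```text
time_s: 28.2
eef_pos: [0.6377, -0.0747, 0.2971]
eef_rot: [0.001, 0.384, 0.923, -0.0]
wrist_force: [-1.5, -0.4, 4.4]
opening: 0.495
```

Touchdown at 4.4 N. Now I'll release, rise and retreat.

Call:
drive_tool --commands '[[[0, 0, 0, 0, 0, 0, 115], [0, 0, 0, 0, 0, 0, 95], [0, 0, 0, 0, 0, 0, 75], [0, 0, 0, 0, 0, 0, 75], [0, 0, -0.2, 0, 0, 0, 75], [0, 0, -0.5, 0, 0, 0, 75], [0, 0, -0.7, 0, 0, 0, 75], [0, 0, -0.7, 0, 0, 0, 75], [0, 0, -0.6, 0, 0, 0, 75], [0, 0, -0.3, 0, 0, 0, 75]]]'

```text
time_s: 29.2
eef_pos: [0.6377, -0.0744, 0.4502]
eef_rot: [0.003, 0.384, 0.923, 0.0]
wrist_force: [1.2, -0.6, 0.4]
opening: 0.703
```

Call:
drive_tool --commands '[[[0, -0.4, 0, 0, 0, 0, 75], [0, -0.7, 0, 0, 0, 0, 75], [0, -0.8, 0, 0, 0, 0, 75], [0, -0.8, 0, 0, 0, 0, 75], [0, -0.7, 0, 0, 0, 0, 75], [0, -0.4, 0, 0, 0, 0, 75], [0, 0, 0, 0, 0, 0, 75], [0, 0, 0, 0, 0, 0, 75]]]'

```text
time_s: 30.0
eef_pos: [0.5024, -0.2084, 0.4455]
eef_rot: [-0.0, 0.385, 0.923, 0.0]
wrist_force: [0.6, 1.1, 0.1]
opening: 0.707
```

```bash
python3 - <<'E'
from wr import *;from bench import ctrl
D={n:ctrl.camera(n) for n in("scene","side")}
L=dict(square=(.64,.074,.106,.019,.13),shot=(.58,.278,.082,.015,.105),jar=(.567,-.272,.072,.029,.095),milk=(.637,-.0745,.125,.022,.145))
for n in D:
    cv2.imwrite(f"pics/{n}9.png",cv2.resize(D[n]["pixels"][...,::-1],(784,588),interpolation=cv2.INTER_CUBIC))
    A=pts(D[n])
    for k,(x,y,z,R,t) in L.items():
        P=near(A,x,y,.03);N=P[P[:,2]>z];print(n,k,"top",np.percentile(P[:,2],98).round(4),"want",t,circ(N,x,y,R).round(4))
    for k,x,y in(("funnel",.33,.277),("cup",.4067,-.1831)):
        P=near(A,x,y,.055);P0=near(pts(pickle.load(open("d0.pkl","rb"))[n]),x,y,.055);print(n,k,circ(P,x,y).round(4),"before",circ(P0,x,y).round(4))
E
```

```text
scene square top 0.1294 want 0.13 [0.6408 0.0764]
scene shot top 0.1043 want 0.105 [0.5801 0.2803]
scene jar top 0.0939 want 0.095 [ 0.5678 -0.2688]
scene milk top 0.1441 want 0.145 [ 0.6392 -0.0732]
scene funnel [0.3351 0.2823 0.0178] before [0.3368 0.2835 0.0174]
scene cup [ 0.4067 -0.1797  0.0246] before [ 0.4066 -0.1797  0.0248]
side square top 0.1313 want 0.13 [0.6404 0.0721]Traceback (most recent call last):
  File "<stdin>", line 8, in <module>
    return _quantile_unchecked(
        a, q, axis, out, overwrite_input, method, keepdims, weights)
    return _ureduce(a,
                    func=_quantile_ureduce_func,
    ...<5 lines>...
                    overwrite_input=overwrite_input,
                    method=method)
    r = func(a, **kwargs)
    result = _quantile(arr,
                       quantiles=q,
    ...<2 lines>...
                       out=out,
                       weights=wgt)
    slices_having_nans = np.isnan(arr[-1, ...])
                                  ~~~^^^^^^^^^
IndexError: index -1 is out of bounds for axis 0 with size 0
```

View pics/scene9.png

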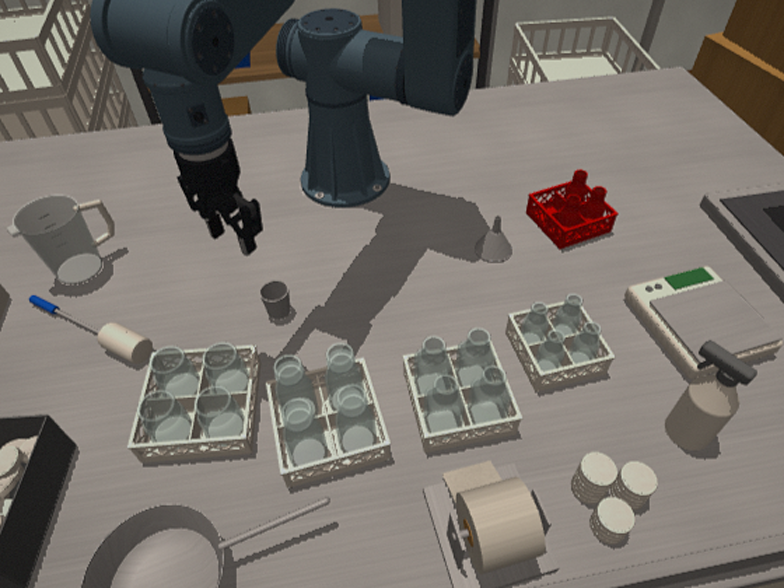

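View pics/side9.png

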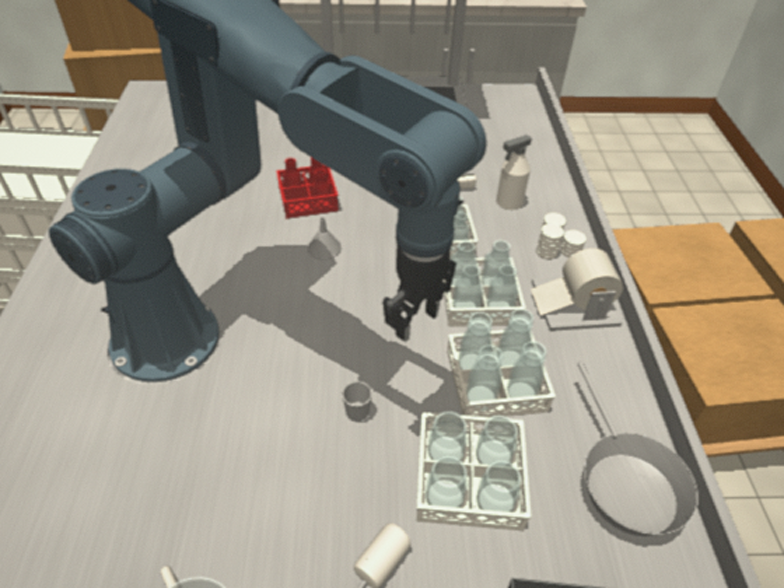

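Both views show all four crates full and the bottles upright. The funnel (493,240) and cup (275,300) are at the same pixels as before, and the arm is clear. The script error came from the arm hiding the shot crate from the side camera.

```bash
python3 -c "
from bench import ctrl
print(ctrl.hand_in())"
```

```text
the job is handed in; nothing more can be done
None
```

All four bottles are standing upright on the crate floor in the empty cell of their own crate, and I handed the job in at about 30 s of the 109 s allowed. I picked each one up by the neck and lowered it in small steps until the floor took the weight. The wrist force stayed under 7 N in every reading.

- **Seating:** in the final scene view the tops are at 129 mm (square), 104 mm (shot), 94 mm (jar) and 144 mm (milk). Each is within about 1 mm of what standing on the floor should give.
- **Square bottle:** a check above the cell showed it about 4 mm off toward +y, and I corrected that on the way down. Its faces were within about 1° of the crate walls.
- **Bystanders:** the cup did not move, and the funnel sits at the same pixels. A rough circle fit to the funnel's cone moved 2 mm, which is no more than its noise. The red look-alike crate was not touched.
- **Checks that disagreed or failed:** the scene and side cameras differ by 3–4 mm in y, so I set positions relative to the crate within each view. The last side-camera check stopped after the square bottle because the arm hid the shot crate. The final shot, jar and milk heights are therefore from the scene camera alone; shot and jar also passed a side-camera check right after they were placed.

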